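Gauge a sprung door gap with a tapered feeler

TASK

Measure the gap in the door-edge mock-up on the bench: pick up the tapered wooden feeler by its dark handle block and slide it, thin tip first, in through the mouth of the gap, its plain flat face along the fixed jamb. The gap's width is unknown, so go in by feel: push until the feeler drags snugly between the jamb and the sprung door edge (a push of about 8 N), without forcing the door edge back. Let go and leave the feeler standing nipped in the gap, and do not disturb the other things on the bench.

Things in the scene. Friction and masses are not known exactly. Their poses are not given: they have to be found in the camera images.
- gap_stand: Door-edge mock-up fixed to the bench: ply base, x -125 to 65, y -50 to 50 mm, 12 mm thick, with two brown cheeks 50 mm long (y) and 42 mm high (tops at z = 54 mm). Origin at bench height, z up; the feeler slides in along +y. On the +x side the fixed jamb, 34 mm thick, its gap face flat in the plane x = 0. On the -x side the sprung door edge (door_edge_c0), on two pins before a dark steel block.
- gap_mouth (a point): Mouth edge of the jamb's gap face (x = 0, y = -25 mm of the stand), 33 mm above the bench, half-way up the cheeks; axes as the stand's. The gap lies at x < 0, y from 0 to 50 mm here, open at both ends and above. Its width at the mouth differs every time, 9.5 to 15.5 mm, and is not told: it must be felt. It narrows by 0.11 mm per mm towards +y, as the feeler does.
- gap_far (a point): Far end of the jamb's gap face (x = 0, y = +25 mm of the stand, 33 mm above the bench); axes as the stand's. The door edge yields along -x by 0.25 mm per N, up to 9 mm. Snug means that the feeler presses on it with 4 to 15 N; over 20 N at any time is forcing it. Wood friction is 0.48 to 0.72: the push that slides a nipped feeler on is 0.6 (gripper takes the side load) to 1.5 times that force (jamb takes it).
- feeler_handle (a point): Centre of the feeler's dark wooden handle block, 24 mm (x) x 45 mm (y) x 44 mm high, 22 mm above its underside; grasp it across x from above. Axes: +y to the thin tip, z up. The feeler is one loose piece, about 0.13 kg, standing on its long edge; the pale blade, 36 mm high, runs 145 mm on from the block, its flat face 10 mm to the +x side of this point. The block stays out of the gap.
- feeler_tip (a point): Thin tip of the feeler, on the blade's flat face, 18 mm above the underside (half-way up the blade); 10 mm to +x, 167.5 mm to +y of the handle's centre and 4 mm lower; same axes. The blade is 4 mm thick here and thickens towards the handle by 0.11 mm per mm, all on its -x side, to 20 mm. The tip's top and bottom corners are bevelled 3.5 mm.
- feeler: The whole feeler; origin on the blade's flat face at the thin tip, at the underside; axes as for its handle and tip.
- hardwood_block: brown hardwood block 50 x 85 x 40 mm, a bystander to be left where it is; origin at its underside
- tape_measure: tape measure 38 x 86 x 70 mm, a bystander to be left where it is; origin at its underside
- screw_tin: round grey tin of screws, 86 mm wide, 55 mm high, a bystander to be left where it is; origin at its underside
- sanding_block: cork-bottomed sanding block 64 x 110 x 35 mm, a bystander to be left where it is; origin at its underside
- marking_gauge: wooden marking gauge 55 x 210 x 76 mm, a bystander to be left where it is; origin at its underside
- carpenter_pencil: flat carpenter's pencil 156 mm long, a bystander to be left where it is; origin at its underside
- masking_tape: roll of masking tape 96 mm wide, 25 mm high, a bystander to be left where it is; origin at its underside

How it is judged:
By the outcome, as a careful person would: the job done as asked, in the order asked, and still so for the second after the job is handed in, with the robot touching nothing.
It also fails if it takes over 48 s, if anything falls off the work surface, if the arm or the gripper's body presses on something with over 40 N, if the wrist force passes 120 N, or if a joint passes its speed limit or range.

ROBOT

A 6-joint arm with a two-finger parallel gripper is mounted at the origin on a cart in front of the work surface, level with it; the furniture and walls round the work are solid. World frame = base frame: x ahead of the robot, y to its left, z up, the work surface at z = 0. Lengths are in mm, angles in degrees, forces in N, time in s.
With the tool pointing down it reaches from about 300 to 850 mm from the base axis. Payload 4.2 kg.
Tool frame: the origin (TCP) lies on the front face of the gripper's body, between the roots of the fingers; the fingertips stand 78 mm ahead of it and the grasp point (between the pads) lies 60 mm ahead of it; x points along the fingers, y is the direction in which the jaws open and shut, and the axes are right-handed (so a half turn about x gives the same grasp; the last joint's range is limited). The gripper opens to 91 mm and grips with 3 to 60 N. Pads are 32 mm wide; open, the fingers measure 118 mm over their backs; the gripper's body (76 mm by 178 mm) begins 60 mm behind the grasp point.
Start: joints at [-78.037, 18.312, 89.639, -0, 72.044, -1.146], TCP at [130.416, -560.024, 292.276] pointing down, gripper open.
Joint ranges: [-177.97, 177.97], [-48.28, 115.42], [12.27, 149.76], [-77.06, 257.06], [2.81, 150.46], [-146.56, 146.56]. Speed limits (degrees/s): [147.25, 147.25, 180, 180, 180, 180].

INTERFACE

Orientations are given as [roll, pitch, yaw] about the fixed x, y, z axes, in that order (R = Rz(yaw) Ry(pitch) Rx(roll)).
In Python, from workcell import status, viewer, env gives the robot as it stands. The module is installed in compiled form; this text tells all that it offers.
- The arm moves only by the tool move_arm, never from a script. Its argument "moves" is a list of rows, each a list of 3 entries, a list of its own where there are three numbers: the shift along the tool's x, y, z in cm, then the turn about the tool's x in rad, then the gripper's target within -1 to 1 (fully open at 1, half-way at 0, shut at -1). A call has 1 to 20 rows; each row is the pose to reach, as a shift and turn from the pose commanded when the call began, along the tool's axes at that moment; what a row does not reach only later rows make up. A row lasts 1/8 s, in which the tool goes at most 62.5 mm and 10.7 degrees, less where a joint would pass 70% of its speed; a pose out of reach is approached as far as the arm can. A call with a gripper value outside its range is refused whole. The fingers move at their own pace and stop on an object; "force" is the grip in N (left out, the last holds). Time passes only in rows, so rows that repeat a pose let the fingers close. It gives the time, the measured TCP pose, the force and the opening at its end, in the units of the state.
- status.state(): the state, without advancing time (a new reading comes with each control period).
- viewer.grab_frame(name): name is "scene" or "top" or "wrist"; returns the picture (480x640x3 uint8, red, green, blue); there is no depth.
- viewer.get_calibration(name): a dict with "camera_matrix" (3x3 intrinsics, pixels), "eye" and "rotation" of the camera in the world. Camera axes: x right, y down, z forward; pixel columns grow to the right and rows downward; lengths in mm; the calibration is good to about 2 mm. A picture is of the moment at which its call begins: read the wrist's pose just before it. get_calibration takes no time and is no camera call; for the wrist camera it gives the pose at the moment of the call.
- env.job_done(): hands the job in, once; it reports no verdict.
The state is a dict: "time_s": time; "qpos": joint angles; "qvel": joint speeds; "effort": joint torques, N m; "ee_pos": TCP position; "ee_rot": TCP orientation; "force": force on the tool from outside, world axes, zero at the start; "torque": the same for the moment, N m; "gripper_width": finger opening in mm.
Only numpy, scipy, OpenCV 4.12 (cv2) and the standard library are available. Lean on these libraries where they do the work, as an engineer would, in place of code of your own. Each camera call takes 0.05 s, during which the arm holds its last target.

## Working session

There is one attempt and no reset: what is moved stays moved. The work goes in short steps, Python scripts to look and compute and a tool call to move; the robot and the scene stay as the last step left them, time stands still between calls to the robot, and variables do not carry over. Pictures are saved under pics/ and viewed, and the job is handed in when it is done.

Besides the shell and the picture viewer there is one more tool, called after "Emit:" by a JSON object that holds its "method" and its "body". move_arm: Moves the arm, as the interface text tells. Its arguments: {"type":"object","properties":{"moves":{"type":"array","items":{"type":"array"}},"force":{"type":"number"}},"required":["moves"]}

```bash
mkdir -p pics; python3 - <<'E'
from workcell import status, viewer, env
import cv2
print(status.state())
for n in ("scene","top","wrist"):
    im=viewer.grab_frame(n); cv2.imwrite(f"pics/{n}0.png",im[:,:,::-1])
    c=viewer.get_calibration(n); print(n,c)
E
```

```text
{'time_s': 0.0, 'qpos': array([-7.80373262e+01,  1.83510164e+01,  8.97090252e+01, -4.22056081e-04,
        7.20439485e+01, -1.14702062e+00]), 'qvel': array([ 0.1052715 ,  0.01088701, -0.00808181,  0.04276375, -0.02733593,
        0.08925268]), 'effort': array([ 4.06133331e-03, -4.12456441e+01, -2.31970203e+01,  7.28143123e-02,
        4.56315349e-02, -1.39089866e-04]), 'ee_pos': array([ 130.3269833 , -559.637103  ,  291.40868067]), 'ee_rot': array([-90.92593661,  89.89600919, 102.18388831]), 'force': array([ 0.73672302, -0.02830305,  0.33324738]), 'torque': array([ 0.03885625, -0.02339969,  0.00776513]), 'gripper_width': 91.39808912169822}
scene {'camera_matrix': array([[563.45036366,   0.        , 327.47408812],
       [  0.        , 563.45036366, 244.16380993],
       [  0.        ,   0.        ,   1.        ]]), 'eye': array([-377.21961194,  626.2913555 ,  652.97494538]), 'rotation': array([-115.76293095,   -1.51219781, -122.26589912])}
top {'camera_matrix': array([[515.19440581,   0.        , 324.54151671],
       [  0.        , 515.19440581, 243.33598544],
       [  0.        ,   0.        ,   1.        ]]), 'eye': array([ 414.9275502 ,  -21.14114108, 1307.74341422]), 'rotation': array([-169.93544833,   -1.76219135,  -89.88695217])}
wrist {'camera_matrix': array([[340.05005765,   0.        , 322.51137471],
       [  0.        , 340.05005765, 236.22215726],
       [  0.        ,   0.        ,   1.        ]]), 'eye': array([ 208.53314713, -541.77346207,  382.62024515]), 'rotation': array([ 1.63755346e+02,  3.32905250e-02, -7.68767348e+01])}
```

View pics/scene0.png

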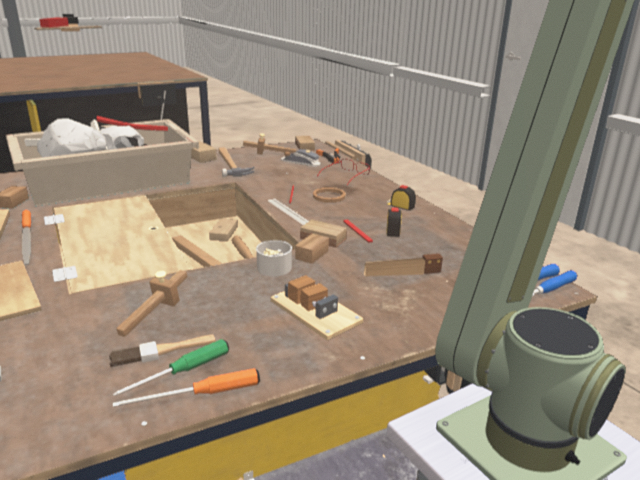

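View pics/top0.png

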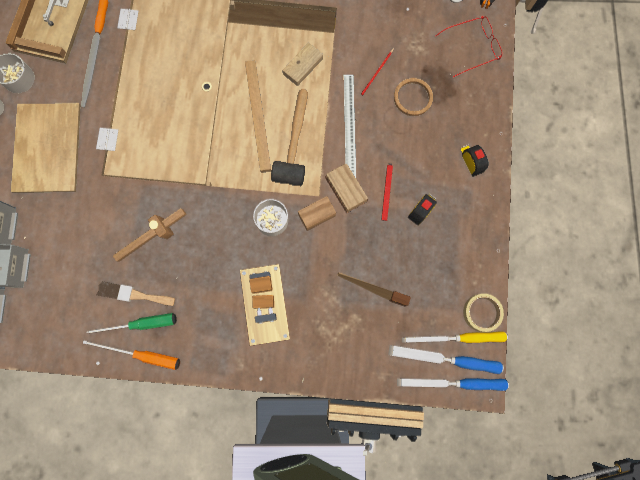

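View pics/wrist0.png

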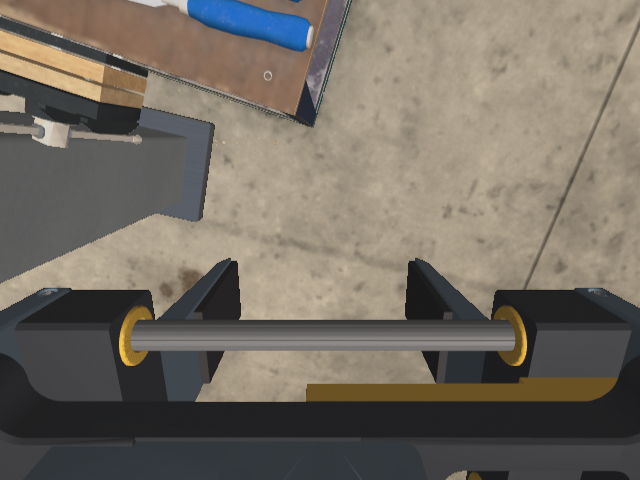

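```bash
python3 - <<'E'
import cv2
im=cv2.imread("pics/top0.png"); c=cv2.resize(im[255:355,230:330],None,fx=6,fy=6,interpolation=cv2.INTER_CUBIC);cv2.imwrite("pics/c1.png",c)
c=cv2.resize(im[255:325,330:430],None,fx=6,fy=6,interpolation=cv2.INTER_CUBIC);cv2.imwrite("pics/c2.png",c)
im=cv2.imread("pics/scene0.png"); c=cv2.resize(im[240:340,260:460],None,fx=4,fy=4,interpolation=cv2.INTER_CUBIC);cv2.imwrite("pics/c3.png",c)
E
```

```text
(no output)
```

View pics/c1.png

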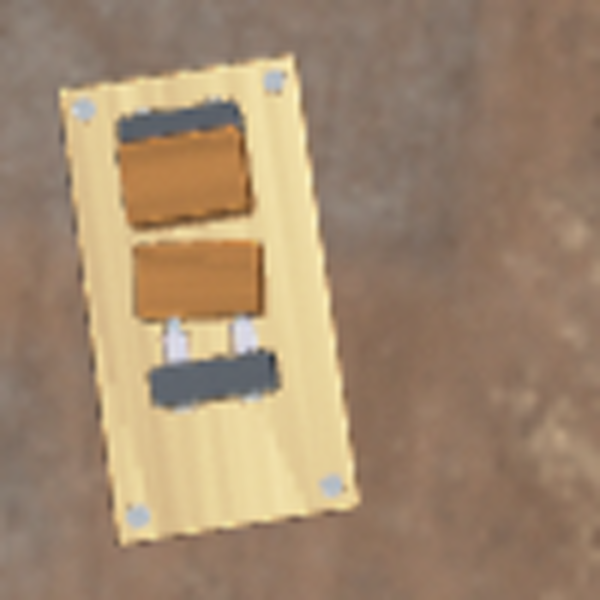

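View pics/c2.png

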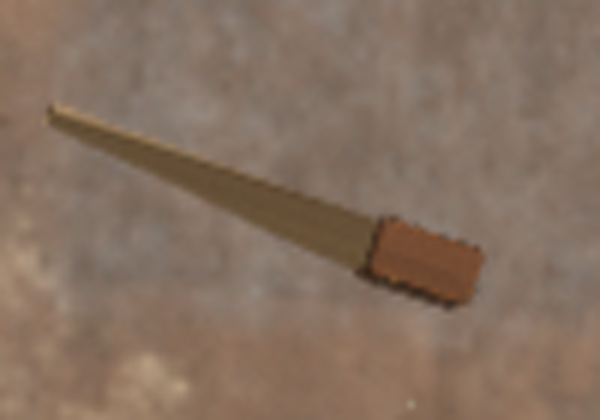

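View pics/c3.png

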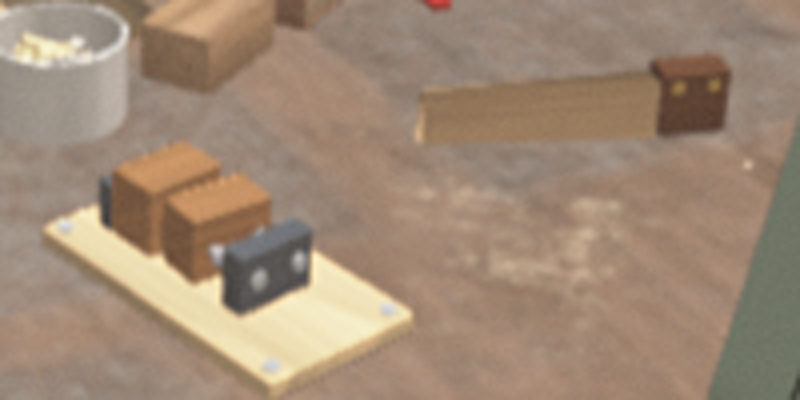

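```bash
cat > h.py <<'E'
import numpy as np, cv2
from scipy.spatial.transform import Rotation as Ro
from workcell import status, viewer, env
def R(e): return Ro.from_euler('xyz',e,degrees=True).as_matrix()
def cast(c,uv,z):
    K=c["camera_matrix"];uv=np.atleast_2d(uv).astype(float)
    d=np.c_[(uv-[K[0,2],K[1,2]])/[K[0,0],K[1,1]],np.ones(len(uv))]@R(c["rotation"]).T
    e=c["eye"]; return e+d*((z-e[2])/d[:,2])[:,None]
def proj(c,p):
    q=(np.atleast_2d(p)-c["eye"])@R(c["rotation"]); K=c["camera_matrix"]
    return q[:,:2]/q[:,2:]*[K[0,0],K[1,1]]+[K[0,2],K[1,2]]
def snap(n,name):
    c=viewer.get_calibration(n); im=viewer.grab_frame(n)[:,:,::-1].copy(); cv2.imwrite(f"pics/{name}.png",im); np.save(f"pics/{name}.npy",c,allow_pickle=True); return im,c
def load(name): return cv2.imread(f"pics/{name}.png"),np.load(f"pics/{name}.npy",allow_pickle=True).item()
def loc(o,yaw,l):
    a=np.radians(yaw);c,s=np.cos(a),np.sin(a);l=np.atleast_2d(l)
    return np.c_[o[0]+c*l[:,0]-s*l[:,1],o[1]+s*l[:,0]+c*l[:,1],l[:,2]]
E
python3 - <<'E'
from h import *
c=viewer.get_calibration("top"); np.save("pics/top0.npy",c,allow_pickle=True)
f=lambda x,y,ox,oy:(ox+(x+.5)/6-.5,oy+(y+.5)/6-.5)
base=cast(c,[f(62,90,230,255),f(293,57,230,255),f(357,505,230,255),f(122,544,230,255)],12)
print("base",base.round(1), np.linalg.norm(np.diff(base,axis=0),axis=1))
j=cast(c,[f(130,228,230,255),f(252,213,230,255)],54);print("jamb",j.round(1))
d=cast(c,[f(135,241,230,255),f(263,240,230,255)],54);print("door",d.round(1))
h=cast(c,[f(385,217,330,255),f(484,249,330,255),f(470,305,330,255),f(368,272,330,255)],44);print("handle",h.round(1),h.mean(0))
b=cast(c,[f(50,105,330,255),f(378,219,330,255)],36);print("blade",b.round(1))
def yaw(p,q): v=q-p;return np.degrees(np.arctan2(-v[0],v[1]))
print("stand yaw",[yaw(base[1],base[0]),yaw(base[2],base[3]),yaw(base[2],base[1])+90-180, yaw(base[3],base[0])+90-180],yaw(j[1],j[0]),"feeler",yaw(h[1],h[0]),yaw(b[1],b[0]))
s=status.state();print("tool axes cols",R(s["ee_rot"]).round(3))
E
```

```text
base [[576.3 152.7  12. ]
 [590.9  56.1  12. ]
 [405.2  26.6  12. ]
 [389.3 122.5  12. ]] [ 97.63812014 188.06722218  97.20843551]
jamb [[515.2 118.   54. ]
 [521.5  69.   54. ]]
door [[510.  115.9  54. ]
 [510.6  64.4  54. ]]
handle [[ 522.1 -230.3   44. ]
 [ 509.2 -270.8   44. ]
 [ 486.3 -264.4   44. ]
 [ 499.6 -222.8   44. ]] [ 504.28342972 -247.11076566   44.        ]
blade [[ 568.5  -93.2   36. ]
 [ 521.9 -228.7   36. ]]
stand yaw [np.float64(8.582605146891042), np.float64(9.401056292395348), np.float64(-170.96145374333798), np.float64(-170.83185632192848)] 7.301322407421783 feeler -17.703983489505575 -18.969219244875728
tool axes cols [[-0.     0.227 -0.974]
 [ 0.001 -0.974 -0.227]
 [-1.    -0.001  0.   ]]
```

Emit:
{"method": "move_arm", "body": {"moves": [[[0.5, -2, -4], -0.1, 1], [[1, -4, -8], -0.2, 1], [[1.5, -6, -12], -0.3, 1], [[2, -8, -16], -0.4, 1], [[2.5, -10, -20], -0.5, 1], [[3, -12, -24], -0.6, 1], [[3.5, -14, -28], -0.7, 1], [[4, -16, -32], -0.8, 1], [[4, -18, -36], -0.9, 1], [[4.2, -20, -40], -0.98, 1], [[4.2, -22, -43.5], -1.02, 1], [[4.2, -22, -43.5], -1.02, 1], [[4.2, -22, -43.5], -1.02, 1]]}}

```text
time_s: 1.78
ee_pos: [503.7, -247.3, 249.9]
ee_rot: [-64.0, 89.9, -172.4]
force: [0.7, -0.2, -0.6]
gripper_width: 91.1
```

```bash
python3 - <<'E'
from h import *
print(status.state()); im,c=snap("wrist","w1"); print(c)
E
```

```text
{'time_s': 1.775, 'qpos': array([-2.73020761e+01,  1.88126188e+01,  9.52764929e+01, -4.26579110e-02,
        6.59667821e+01, -8.84408655e+00]), 'qvel': array([-1.14676732, -0.4309546 ,  0.29913687,  0.0387228 ,  0.05205789,
        0.06533409]), 'effort': array([ 7.80990310e-01, -4.03428018e+01, -2.22525394e+01,  1.12990409e-01,
        2.91282573e-02,  6.39086993e-04]), 'ee_pos': array([ 503.68869735, -247.25147884,  249.91635991]), 'ee_rot': array([ -63.98082838,   89.9318727 , -172.42142585]), 'force': array([ 0.7450967 , -0.21822943, -0.61899633]), 'torque': array([-0.07061589, -0.09647481,  0.00081153]), 'gripper_width': 91.0624566460369}
{'camera_matrix': array([[340.05005765,   0.        , 322.51137471],
       [  0.        , 340.05005765, 236.22215726],
       [  0.        ,   0.        ,   1.        ]]), 'eye': array([ 529.80198593, -171.89228744,  340.8843213 ]), 'rotation': array([ 1.6368646e+02,  3.2389556e-02, -1.8430271e+01])}
```

View pics/w1.png

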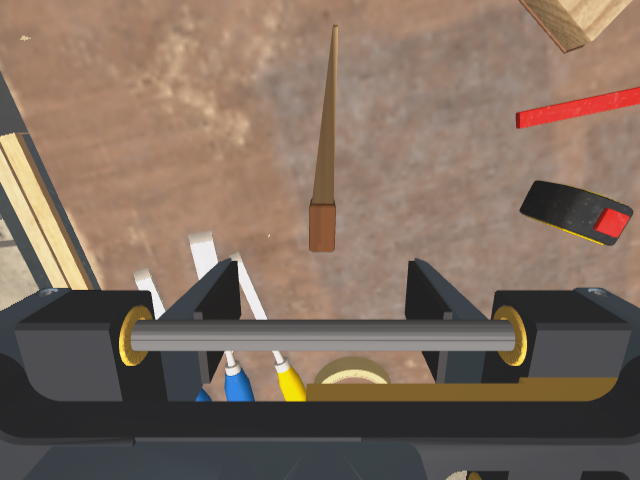

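```bash
python3 - <<'E'
from h import *
im,c=load("w1")
cv2.imwrite("pics/c4.png",cv2.resize(im[190:265,285:365],None,fx=8,fy=8,interpolation=cv2.INTER_CUBIC))
cv2.imwrite("pics/c5.png",cv2.resize(im[15:75,300:380],None,fx=8,fy=8,interpolation=cv2.INTER_CUBIC))
E
```

```text
(no output)
```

View pics/c4.png

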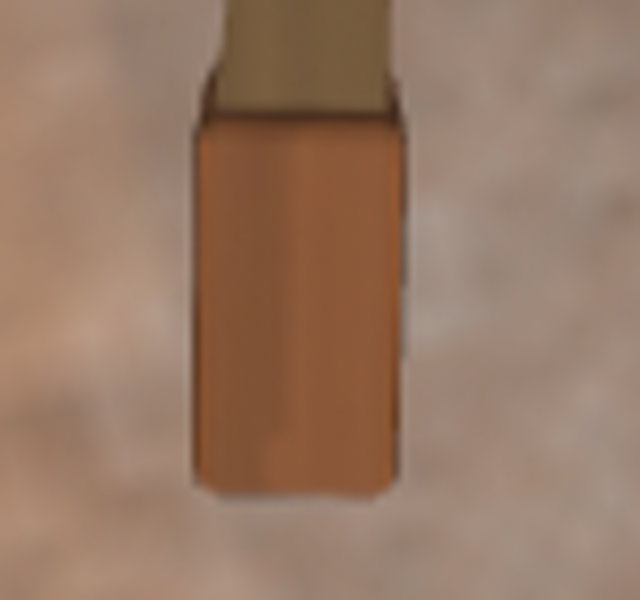

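View pics/c5.png

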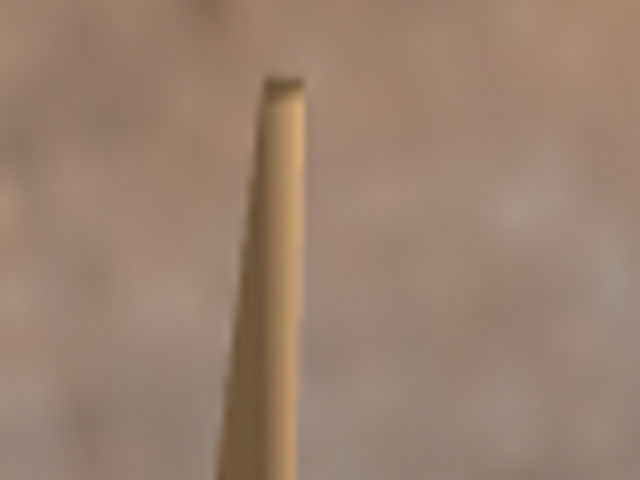

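```bash
python3 - <<'E'
from h import *
im,c=load("w1")
g=lambda x,y,ox,oy,k=8:(ox+(x+.5)/k-.5,oy+(y+.5)/k-.5)
h=cast(c,[g(197,118,285,190),g(404,118,285,190),g(398,495,285,190),g(197,493,285,190)],44)
print(h.round(1),h.mean(0).round(1),np.linalg.norm(np.diff(h,axis=0),axis=1))
b=cast(c,[g(304,95,300,15),g(391,110,285,190)],36);print(b.round(1))
def yaw(p,q): v=q-p;return np.degrees(np.arctan2(-v[0],v[1]))
print(yaw(h[3],h[0]),yaw(h[2],h[1]),yaw(b[1],b[0]), np.linalg.norm(b[0]-b[1]))
# handle centre from blade: yaw
y=yaw(b[1],b[0]);print(loc(b[1],y,[[-10,-22.5,22]]))
s=status.state();T=R(s["ee_rot"]);print(T.round(4)); hc=h.mean(0);hc[2]=0
print("tool shift",T.T@(hc-s["ee_pos"]))
E
```

```text
[[ 500.3 -222.6   44. ]
 [ 522.  -229.9   44. ]
 [ 507.9 -271.6   44. ]
 [ 486.  -264.    44. ]] [ 504. -247.   44.] [22.90897387 44.04993267 23.15775665]
[[ 567.4  -96.2   36. ]
 [ 520.7 -230.1   36. ]]
-19.060856243762515 -18.735429140590966 -19.231840686991543 141.82995844384865
[[ 503.83993062 -248.02738467   22.        ]]
[[-9.000e-04  9.484e-01 -3.172e-01]
 [-1.000e-04 -3.172e-01 -9.484e-01]
 [-1.000e+00 -8.000e-04  4.000e-04]]
tool shift [250.05917323   0.59166003  -0.82133883]
```

Emit:
{"method": "move_arm", "body": {"moves": [[[4, 0.05, -0.05], 0.01, 1], [[8, 0.05, -0.05], 0.01, 1], [[12, 0.05, -0.05], 0.01, 1], [[14.5, 0.05, -0.05], 0.01, 1], [[16, 0.05, -0.05], 0.01, 1], [[16.7, 0.05, -0.05], 0.01, 1], [[16.7, 0.05, -0.05], 0.01, 1], [[16.7, 0.05, -0.05], 0.01, 1]]}}

```text
time_s: 2.82
ee_pos: [505.3, -247.1, 84.2]
ee_rot: [79.4, 89.9, -29.6]
force: [1.0, -0.4, -0.2]
gripper_width: 91.0
```

```bash
python3 - <<'E'
from h import *
im,c=snap("wrist","w2")
E
```

```text
(no output)
```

View pics/w2.png

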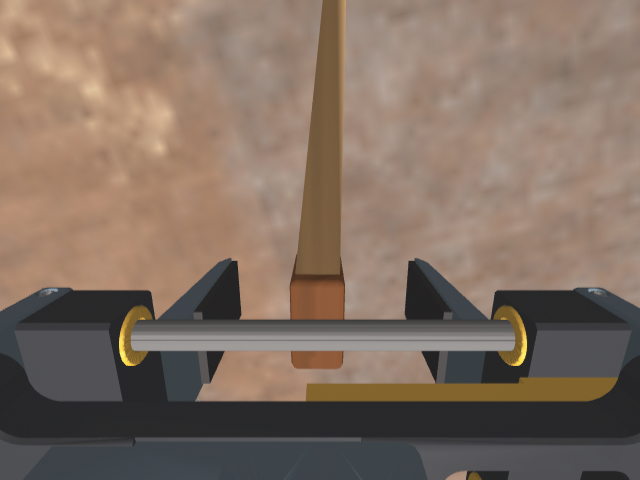

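Emit:
{"method": "move_arm", "body": {"moves": [[[0, -0.2, 0], 0, 1], [[0, -0.2, 0], 0, -1], [[0, -0.2, 0], 0, -1], [[0, -0.2, 0], 0, -1], [[0, -0.2, 0], 0, -1], [[0, -0.2, 0], 0, -1], [[0, -0.2, 0], 0, -1], [[0, -0.2, 0], 0, -1]], "force": 40}}

```text
time_s: 3.88
ee_pos: [503.0, -246.1, 83.2]
ee_rot: [60.9, 90.0, -48.1]
force: [1.0, 0.1, -0.6]
gripper_width: 23.8
```

```bash
python3 - <<'E'
from h import *
s=status.state();print(s);print(R(s["ee_rot"]).round(4))
im,c=snap("wrist","w3")
E
```

```text
{'time_s': 3.875, 'qpos': array([-2.72525233e+01,  2.90766505e+01,  1.06804856e+02, -4.09933430e-03,
        4.41110053e+01, -8.22707598e+00]), 'qvel': array([ 0.01815035,  0.0988008 , -0.36602035,  0.19955589,  0.30886403,
        0.87268372]), 'effort': array([ 7.74325454e-03, -4.40549612e+01, -1.62391734e+01,  3.60492419e-02,
        1.21801095e-01, -8.47939518e-03]), 'ee_pos': array([ 502.95381024, -246.14475053,   83.24582561]), 'ee_rot': array([ 60.91055091,  89.99198671, -48.11195335]), 'force': array([ 1.03639677,  0.08796878, -0.6292589 ]), 'torque': array([-0.02804477, -0.2560867 , -0.110173  ]), 'gripper_width': 23.83844535683345}
[[ 1.000e-04  9.454e-01 -3.259e-01]
 [-1.000e-04 -3.259e-01 -9.454e-01]
 [-1.000e+00  1.000e-04  1.000e-04]]
```

View pics/w3.png

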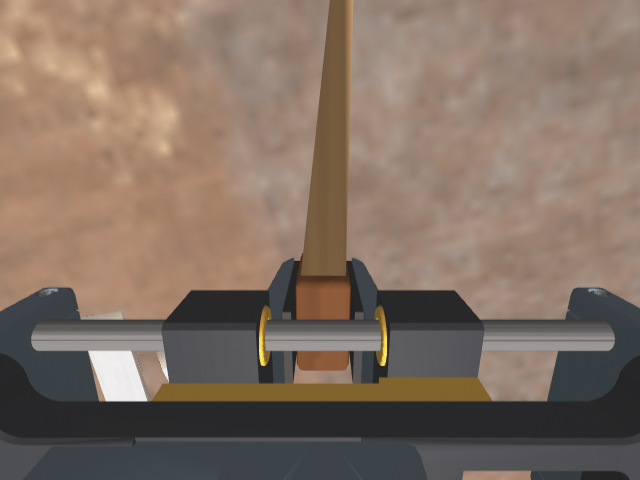

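Emit:
{"method": "move_arm", "body": {"moves": [[[-2, 0, 0], 0, -1], [[-5, 0, 0], 0, -1], [[-8, 0, -3], -0.03, -1], [[-10.5, 0, -7], -0.1, -1], [[-11.7, 0, -11], -0.18, -1], [[-11.7, 0, -15], -0.26, -1], [[-11.7, 0, -19], -0.34, -1], [[-11.7, 0, -23], -0.42, -1], [[-11.7, 0, -26.5], -0.47, -1], [[-11.7, 0, -29], -0.489, -1], [[-11.7, 0, -29.8], -0.489, -1], [[-11.7, 0, -29.8], -0.489, -1], [[-11.7, 0, -29.8], -0.489, -1]]}}

```text
time_s: 5.55
ee_pos: [599.7, 34.6, 200.1]
ee_rot: [-55.3, 90.0, -136.4]
force: [0.3, 0.0, -1.4]
gripper_width: 24.0
```

```bash
python3 - <<'E'
from h import *
s=status.state();print(s["ee_pos"],s["force"],s["torque"],s["gripper_width"]);print(R(s["ee_rot"]).round(4))
im,c=snap("wrist","w4")
o=(520,94.2)
print(proj(c,loc(o,9,[[0,-25,54],[0,25,54],[-125,-50,12],[65,-50,12],[65,50,12]])))
E
```

```text
[599.67782609  34.63280315 200.14977328] [ 0.34773526  0.02789013 -1.37234285] [-0.04219807 -0.11276107 -0.00890481] 23.954407436898816
[[-6.000e-04  9.879e-01  1.554e-01]
 [-5.000e-04  1.554e-01 -9.879e-01]
 [-1.000e+00 -6.000e-04  4.000e-04]]
[[221.5462248  186.10956393]
 [215.11628452 109.71543457]
 [ 88.91118751 209.14958512]
 [316.18371789 208.98604762]
 [315.37940714  78.54245084]]
```

View pics/w4.png

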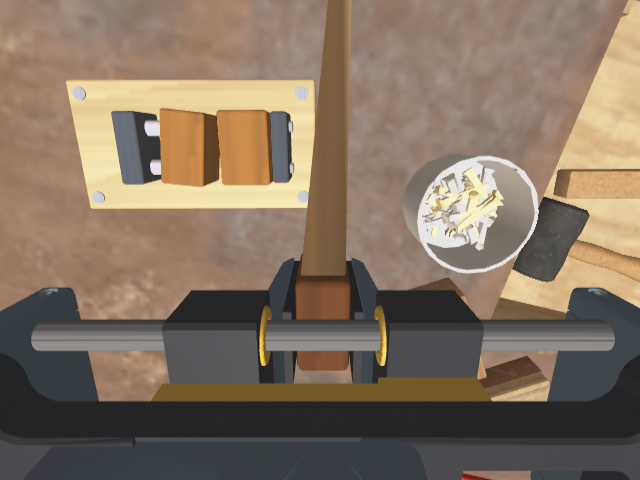

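```bash
python3 - <<'E'
from h import *
im,c=load("w4")
cv2.imwrite("pics/c6.png",cv2.resize(im[95:200,150:280],None,fx=6,fy=6,interpolation=cv2.INTER_CUBIC))
cv2.imwrite("pics/c7.png",cv2.resize(im[65:225,60:320],None,fx=3,fy=3,interpolation=cv2.INTER_CUBIC))
E
```

```text
(no output)
```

View pics/c6.png

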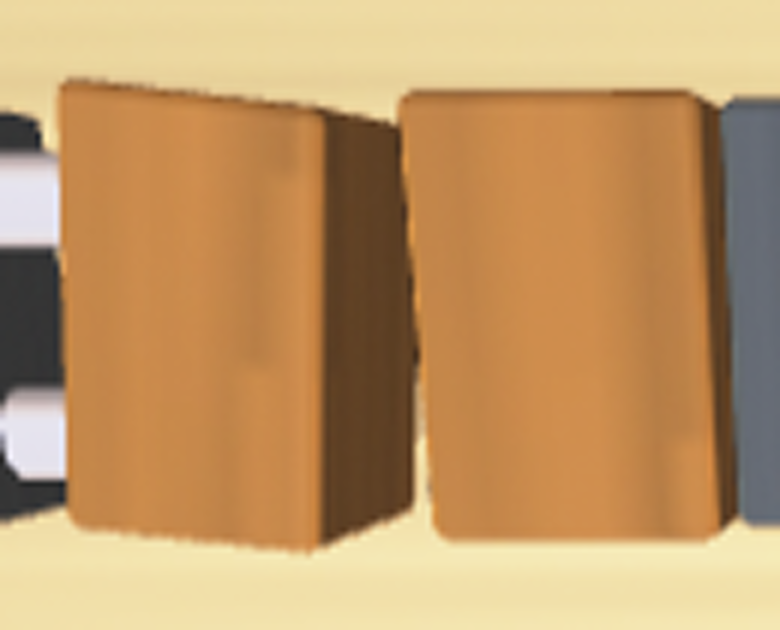

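View pics/c7.png

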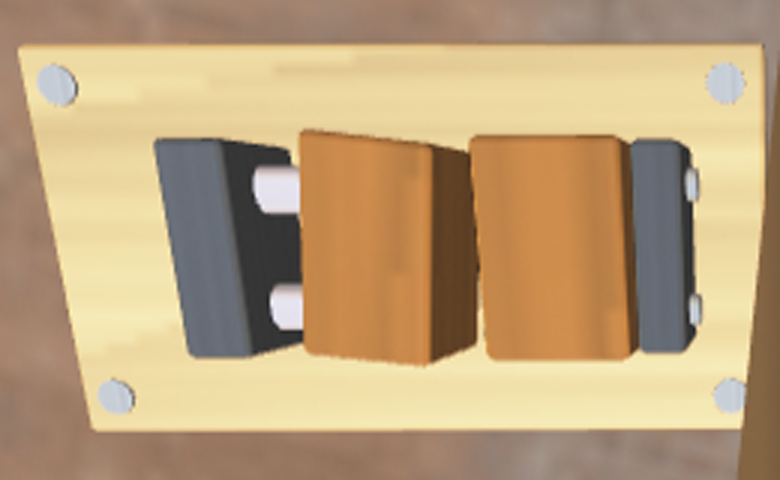

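```bash
python3 - <<'E'
from h import *
im,c=load("w4")
g=lambda x,y,ox,oy,k:(ox+(x+.5)/k-.5,oy+(y+.5)/k-.5)
G=lambda x,y:g(x,y,150,95,6)
def yaw(p,q): v=q-p;return np.degrees(np.arctan2(-v[0],v[1]))
j=cast(c,[G(436,541),G(399.5,91)],54); d=cast(c,[G(321,551),G(325,108)],54)
print("j",j.round(1),yaw(*j),np.linalg.norm(j[0]-j[1])); print("d",d.round(1),yaw(*d))
B=lambda x,y:g(x,y,60,65,3)
b=cast(c,[B(20,45),B(765,45),B(93,430),B(742,428)],12)
print("base",b.round(1),yaw(b[2],b[0]),[np.degrees(np.arctan2(*(b[k+1]-b[k])[[1,0]])) for k in (0,2)],np.linalg.norm(b[1]-b[0]),np.linalg.norm(b[2]-b[0]))
a=np.radians(9.1);ex=np.array([np.cos(a),np.sin(a)]);ey=np.array([-ex[1],ex[0]])
print("local of d rel mouth",[( (p[:2]-j[0][:2])@ex,(p[:2]-j[0][:2])@ey) for p in (*j,*d)])
E
```

```text
j [[524.3  70.5  54. ]
 [516.8 119.   54. ]] 8.863183202649818 49.03381628474704
d [[511.2  67.3  54. ]
 [508.8 116.   54. ]] 2.802950096777526
base [[391.  123.8  12. ]
 [576.  152.9  12. ]
 [405.8  26.5  12. ]
 [584.2  55.2  12. ]] 8.654690894911022 [np.float64(8.948743959544455), np.float64(9.13739710362295)] 187.20838160885356 98.41605494849071
local of d rel mouth [(np.float64(0.0), np.float64(0.0)), (np.float64(0.20266760257989966), np.float64(49.0333974479557)), (np.float64(-13.454999070786211), np.float64(-1.1248631479126214)), (np.float64(-8.110632384186811), np.float64(47.306667412831715))]
```

Emit:
{"method": "move_arm", "body": {"moves": [[[0, -1, 4], 0, -1], [[0, -3, 8], 0, -1], [[0, -5.5, 12], 0, -1], [[1, -7.5, 15], 0, -1], [[4, -8.3, 16], 0, -1], [[7.5, -8.3, 16], 0, -1], [[10, -8.3, 16], 0, -1], [[10.3, -8.3, 16], 0, -1], [[10.3, -8.3, 16], 0, -1], [[10.3, -8.3, 16], 0, -1]]}}

```text
time_s: 6.85
ee_pos: [543.8, -135.7, 98.5]
ee_rot: [63.3, 89.8, -17.7]
force: [0.2, -1.1, -1.3]
gripper_width: 23.8
```

```bash
python3 - <<'E'
from h import *
s=status.state();print(s["time_s"],s["ee_pos"],s["force"],s["torque"],s["gripper_width"]);print(R(s["ee_rot"]).round(4))
for n in("top","scene"):
    im,c=snap(n,n+"5")
    o=loc((524,70.2),9,[[0,25,0]])[0]
    u=proj(c,np.r_[loc(o,9,[[0,-25,54]]),[s["ee_pos"]-[0,0,60]]]);print(n,u)
    a=u.mean(0).astype(int);
    im=im[a[1]-50:a[1]+50,a[0]-75:a[0]+75];cv2.imwrite(f"pics/c8{n}.png",cv2.resize(im,None,fx=5,fy=5,interpolation=cv2.INTER_CUBIC));print(a)
E
```

```text
6.85 [ 543.84667036 -135.74476793   98.54392711] [ 0.17240821 -1.06809116 -1.30296845] [-0.08495896 -0.11419407  0.03093227] 23.769106265583204
[[ 2.600e-03  9.877e-01  1.562e-01]
 [-8.000e-04  1.562e-01 -9.877e-01]
 [-1.000e+00  2.400e-03  1.200e-03]]
top [[271.11955289 289.05181423]
 [355.15876121 281.96500026]]
[313 285]
scene [[315.08034196 280.71134885]
 [384.97113546 261.63928632]]
[350 271]
```

View pics/c8top.png

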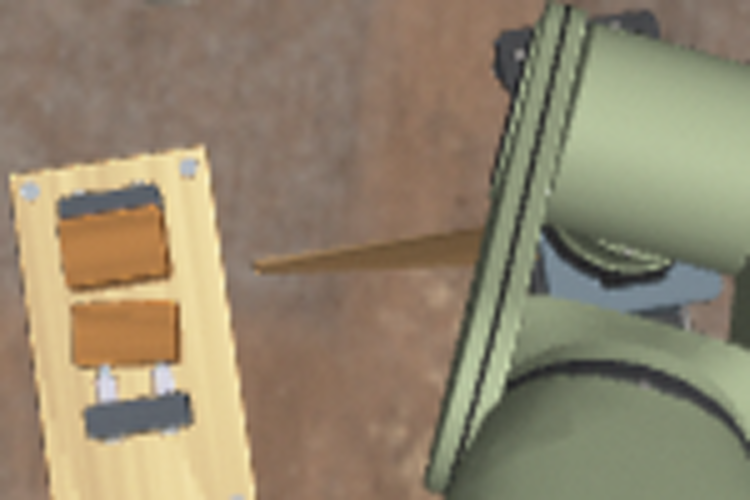

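View pics/c8scene.png

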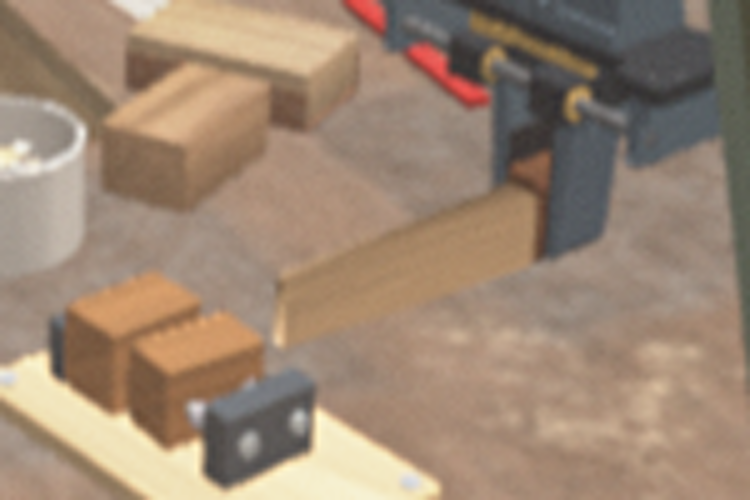

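```bash
python3 - <<'E'
from h import *
s=status.state();print(s["ee_pos"],s["force"])
c=np.load("pics/top5.npy",allow_pickle=True).item();cs=np.load("pics/scene5.npy",allow_pickle=True).item()
m=np.array([524,70.2]);a=np.radians(9);ex=np.array([np.cos(a),np.sin(a)]);ey=np.array([-ex[1],ex[0]])
F=lambda x,y:(238+(x+.5)/5-.5,235+(y+.5)/5-.5)
for n,p,z in(("tip flat",(253,261),49),("blade flat",(478,230),51),("jamb mouth",(168,276),54),("jamb far",(67,290),54)):
    q=cast(c,F(*p),z)[0][:2]-m;print(n,q@ex,q@ey)
t=s["ee_pos"][:2]; q=t-m;print("tcp",q@ex,q@ey)
uf=s["ee_pos"][2]-83.2
pts=np.array([[*(t+10*ex+167*ey),uf+32.5],[*(t+10*ex+167*ey),uf+3.5],[*(t-10*ex+22.5*ey),uf+36],[*(t-10*ex+22.5*ey),uf]])
print((proj(cs,pts)-[275,221])*5+2)
E
```

```text
[ 543.60593486 -135.56746965   98.30988657] [-0.08604619 -0.09547464 -1.37130669]
tip flat -0.38133019846626354 -41.55210111224068
blade flat -2.2242222881303415 -152.4877851529339
jamb mouth -1.8276685839890943 0.055575350794421594
jamb far -1.1339659693664341 49.18502481844129
tcp -12.824570770794335 -206.30117457534624
[[274.66607372 288.18495375]
 [272.83885636 345.26658034]
 [536.05178798 203.24880912]
 [530.82917859 271.09188145]]
```

Emit:
{"method": "move_arm", "body": {"moves": [[[0, -0.35, 0], 0, -1], [[0, -0.35, -0.8], 0, -1], [[0, -0.35, -1.6], 0, -1], [[0, -0.35, -2.4], 0, -1], [[0, -0.35, -3.2], 0, -1], [[0, -0.35, -4], 0, -1], [[0, -0.35, -4.6], 0, -1], [[0, -0.35, -5.2], 0, -1], [[0, -0.35, -5.6], 0, -1], [[0, -0.35, -5.6], 0, -1], [[0, -0.35, -5.6], 0, -1]]}}

```text
time_s: 8.32
ee_pos: [531.0, -80.8, 97.3]
ee_rot: [37.3, 90.0, -43.7]
force: [-0.3, 1.2, -1.5]
gripper_width: 23.9
```

```bash
cat > st.py <<'E'
from h import *
m=np.array([524,70.2]);a=np.radians(9);ex=np.array([np.cos(a),np.sin(a)]);ey=np.array([-ex[1],ex[0]])
s=status.state();q=s["ee_pos"][:2]-m;f=s["force"][:2]
print("t",s["time_s"],"flat x",round(q@ex+10,2),"tip y",round(q@ey+167.5,2),"z",s["ee_pos"][2].round(2),"F stand",(f@ex).round(2),(f@ey).round(2),s["force"][2].round(2),"T",s["torque"].round(3),"w",s["gripper_width"].round(2))
E
python3 st.py; python3 - <<'E'
from h import *
im,c=snap("top","top6");cv2.imwrite("pics/c9.png",cv2.resize(im[245:345,230:380],None,fx=5,fy=5,interpolation=cv2.INTER_CUBIC))
E
python3 st.py
```

```text
Traceback (most recent call last):
  File "st.py", line 4, in <module>
    print("t",s["time_s"],"flat x",round(q@ex+10,2),"tip y",round(q@ey+167.5,2),"z",s["ee_pos"][2].round(2),"F stand",(f@ex).round(2),(f@ey).round(2),s["force"][2].round(2),"T",s["torque"].round(3),"w",s["gripper_width"].round(2))
                                                                                                                                                                                                          ^^^^^^^^^^^^^^^^^^^^^^^^
AttributeError: 'float' object has no attribute 'round'
Traceback (most recent call last):
  File "st.py", line 4, in <module>
    print("t",s["time_s"],"flat x",round(q@ex+10,2),"tip y",round(q@ey+167.5,2),"z",s["ee_pos"][2].round(2),"F stand",(f@ex).round(2),(f@ey).round(2),s["force"][2].round(2),"T",s["torque"].round(3),"w",s["gripper_width"].round(2))
                                                                                                                                                                                                          ^^^^^^^^^^^^^^^^^^^^^^^^
AttributeError: 'float' object has no attribute 'round'
```

View pics/c9.png

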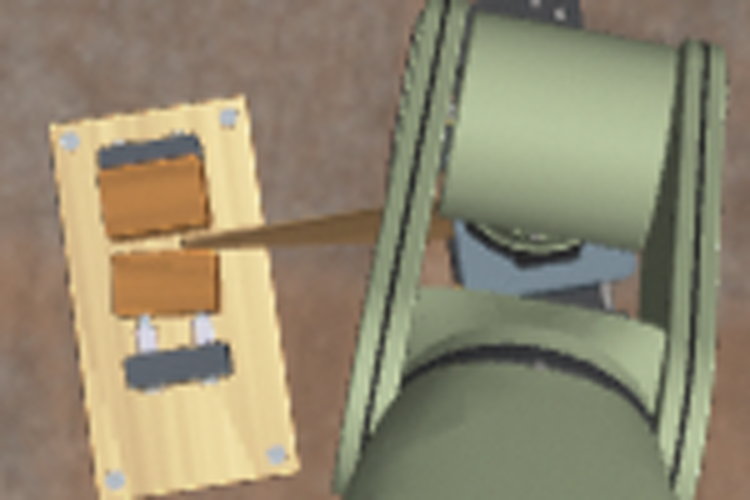

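```bash
sed -i 's/s\["gripper_width"\].round(2)/round(s["gripper_width"],2)/' st.py; python3 st.py
```

```text
t 8.375 flat x -6.77 tip y 17.22 z 97.26 F stand 0.12 -0.3 -0.84 T [-0.099 -0.14   0.005] w 23.91
```

Emit:
{"method": "move_arm", "body": {"moves": [[[0, 0.05, 0], 0, -1], [[0, 0.1, 0], 0, -1], [[0, 0.15, 0], 0, -1], [[0, 0.2, 0], 0, -1], [[0, 0.2, 0], 0, -1]]}}

```text
time_s: 9.0
ee_pos: [532.9, -80.3, 97.2]
ee_rot: [-10.4, 90.0, -91.5]
force: [-0.4, 0.7, -1.6]
gripper_width: 23.9
```

```bash
python3 st.py
```

```text
t 9.0 flat x -4.79 tip y 17.42 z 97.22 F stand -0.29 0.73 -1.62 T [-0.029 -0.128 -0.034] w 23.93
```

Emit:
{"method": "move_arm", "body": {"moves": [[[0, 0.05, 0], 0, -1], [[0, 0.1, 0], 0, -1], [[0, 0.15, 0], 0, -1], [[0, 0.2, 0], 0, -1], [[0, 0.2, 0], 0, -1]]}}

```text
time_s: 9.62
ee_pos: [534.9, -80.0, 97.2]
ee_rot: [18.8, 90.0, -62.2]
force: [-0.2, -0.9, -1.3]
gripper_width: 23.7
```

```bash
python3 st.py
```

```text
t 9.625 flat x -2.76 tip y 17.42 z 97.24 F stand -0.3 -0.88 -1.26 T [-0.027 -0.122 -0.02 ] w 23.73
```

Emit:
{"method": "move_arm", "body": {"moves": [[[0, 0.05, 0], 0, -1], [[0, 0.1, 0], 0, -1], [[0, 0.15, 0], 0, -1], [[0, 0.15, 0], 0, -1]]}}

```text
time_s: 10.12
ee_pos: [535.9, -79.9, 97.1]
ee_rot: [-86.8, 89.9, -167.7]
force: [-2.3, -0.7, 0.0]
gripper_width: 23.8
```

```bash
python3 st.py
```

```text
t 10.125 flat x -1.77 tip y 17.42 z 97.14 F stand -2.39 -0.33 0.02 T [-0.083  0.21   0.252] w 23.8
```

Emit:
{"method": "move_arm", "body": {"moves": [[[0, -0.02, -0.4], 0, -1], [[0, -0.02, -0.9], 0, -1], [[0, -0.02, -1.4], 0, -1], [[0, -0.02, -1.9], 0, -1], [[0, -0.02, -2.4], 0, -1], [[0, -0.02, -2.8], 0, -1], [[0, -0.02, -3], 0, -1], [[0, -0.02, -3], 0, -1]]}}

```text
time_s: 11.12
ee_pos: [531.1, -49.9, 97.1]
ee_rot: [-123.4, 89.9, 155.6]
force: [-1.8, 0.5, -1.7]
gripper_width: 23.9
```

```bash
python3 st.py
```

```text
t 11.125 flat x -1.77 tip y 47.8 z 97.12 F stand -1.68 0.76 -1.75 T [-0.191  0.405  0.501] w 23.9
```

```bash
cat > avg.py <<'E'
from h import *
import sys
m=np.array([524,70.2]);a=np.radians(9);ex=np.array([np.cos(a),np.sin(a)]);ey=np.array([-ex[1],ex[0]])
L=[]
for i in range(int(sys.argv[1])):
    s=status.state();L.append([s["force"][:2]@ex,s["force"][:2]@ey,s["force"][2],s["torque"][:2]@ex,s["torque"][:2]@ey,s["torque"][2],(s["ee_pos"][:2]-m)@ex+10,(s["ee_pos"][:2]-m)@ey+167.5,s["ee_pos"][2]])
    im=viewer.grab_frame("top")
L=np.array(L);print("t",s["time_s"],"F",L[:,:3].mean(0).round(2),"T",L[:,3:6].mean(0).round(3),"pos",L[:,6:].mean(0).round(2),"sd",L[:,:6].std(0).round(2))
cv2.imwrite("pics/last_top.png",im[:,:,::-1])
T=R(s["ee_rot"]);print("yaw",np.degrees(np.arctan2(T[1,1],T[0,1])).round(2))
E
python3 avg.py 6
```

```text
t 11.375 F [-3.19  1.25 -1.38] T [0.039 0.441 0.54 ] pos [-1.79 47.78 97.07] sd [0.69 0.48 0.36 0.09 0.02 0.04]
yaw 8.98
```

Emit:
{"method": "move_arm", "body": {"moves": [[[0, 0.04, -0.2], -0.005, -1], [[0, 0.08, -0.6], -0.005, -1], [[0, 0.08, -1], -0.005, -1], [[0, 0.08, -1.2], -0.005, -1], [[0, 0.08, -1.2], -0.005, -1]]}}

```text
time_s: 12.05
ee_pos: [530.0, -38.5, 97.2]
ee_rot: [-57.4, 89.9, -138.1]
force: [-4.9, -2.7, -0.8]
gripper_width: 24.0
```

```bash
python3 avg.py 6
```

```text
t 12.3 F [-4.9  -1.67 -1.44] T [-0.448  0.694  0.504] pos [-1.11 59.2  97.15] sd [0.33 0.48 0.67 0.03 0.02 0.04]
yaw 9.3
```

Emit:
{"method": "move_arm", "body": {"moves": [[[0, -0.04, -0.1], 0.003, -1], [[0, -0.04, -0.5], 0.003, -1], [[0, -0.04, -0.9], 0.003, -1], [[0, -0.04, -1.2], 0.003, -1], [[0, -0.04, -1.2], 0.003, -1]]}}

```text
time_s: 12.98
ee_pos: [527.7, -26.5, 97.2]
ee_rot: [-72.4, 89.9, -153.3]
force: [-4.2, -2.6, -1.5]
gripper_width: 23.9
```

```bash
python3 avg.py 5
```

```text
t 13.175 F [-4.76 -1.43 -1.27] T [-0.352  0.681  0.48 ] pos [-1.53 71.36 97.14] sd [0.33 0.27 0.13 0.01 0.05 0.04]
yaw 9.11
```

Emit:
{"method": "move_arm", "body": {"moves": [[[0, -0.03, -0.3], 0, -1], [[0, -0.03, -0.6], 0, -1], [[0, -0.03, -0.9], 0, -1], [[0, -0.03, -1.2], 0, -1]]}}

```text
time_s: 13.72
ee_pos: [525.7, -15.0, 97.2]
ee_rot: [-24.4, 90.0, -105.3]
force: [-3.7, -5.1, -1.1]
gripper_width: 23.9
```

```bash
python3 avg.py 4
```

```text
t 13.875 F [-4.43 -2.62 -1.33] T [-0.51   0.661  0.393] pos [-1.64 83.28 97.23] sd [0.4  1.18 0.18 0.11 0.04 0.02]
yaw 9.1
```

Emit:
{"method": "move_arm", "body": {"moves": [[[0, 0, -0.2], 0, -1], [[0, 0, -0.4], 0, -1], [[0, 0, -0.6], 0, -1], [[0, 0, -0.6], 0, -1]]}}

```text
time_s: 14.42
ee_pos: [524.9, -9.7, 97.3]
ee_rot: [-8.6, 89.9, -89.5]
force: [-4.3, -5.8, -1.4]
gripper_width: 24.0
```

```bash
python3 avg.py 4
```

```text
t 14.575 F [-5.03 -5.34 -1.42] T [-1.168  0.764  0.329] pos [-1.64 88.45 97.27] sd [0.37 0.23 0.13 0.02 0.04 0.01]
yaw 9.13
```

Emit:
{"method": "move_arm", "body": {"moves": [[[0, -0.03, -0.15], 0, -1], [[0, -0.03, -0.3], 0, -1], [[0, -0.03, -0.45], 0, -1], [[0, -0.03, -0.6], 0, -1], [[0, -0.03, -0.6], 0, -1]]}}

```text
time_s: 15.25
ee_pos: [524.0, -4.6, 97.4]
ee_rot: [8.5, 89.8, -72.3]
force: [-3.6, -9.8, -0.5]
gripper_width: 23.4
```

```bash
python3 avg.py 4
```

```text
t 15.4 F [-5.18 -9.36 -0.9 ] T [-1.807  0.839  0.199] pos [-1.68 93.63 97.43] sd [0.24 0.44 0.35 0.02 0.03 0.04]
yaw 9.15
```

Emit:
{"method": "move_arm", "body": {"moves": [[[0, -0.03, -0.1], 0, -1], [[0, -0.06, -0.2], 0, -1], [[0, -0.06, -0.35], 0, -1], [[0, -0.06, -0.5], 0, -1], [[0, -0.06, -0.5], 0, -1]]}}

```text
time_s: 16.08
ee_pos: [523.2, -0.1, 97.6]
ee_rot: [22.4, 89.7, -58.4]
force: [-1.6, -11.9, -0.6]
gripper_width: 23.9
```

```bash
python3 avg.py 4
```

```text
t 16.225 F [ -4.12 -11.83  -1.  ] T [-2.156  0.807  0.149] pos [-1.79 98.17 97.62] sd [0.41 0.21 0.46 0.03 0.02 0.02]
yaw 9.15
```

Emit:
{"method": "move_arm", "body": {"moves": [[[0, -0.03, -0.1], 0, -1], [[0, -0.06, -0.2], 0, -1], [[0, -0.06, -0.3], 0, -1], [[0, -0.06, -0.3], 0, -1]]}}

```text
time_s: 16.77
ee_pos: [522.7, 2.4, 97.8]
ee_rot: [31.7, 89.7, -49.1]
force: [0.4, -13.8, -1.2]
gripper_width: 24.0
```

```bash
python3 avg.py 4; python3 - <<'E'
from h import *
im,c=snap("scene","s7");cv2.imwrite("pics/c10.png",cv2.resize(im[210:350,240:440],None,fx=4,fy=4,interpolation=cv2.INTER_CUBIC))
im=cv2.imread("pics/last_top.png");cv2.imwrite("pics/c11.png",cv2.resize(im[250:350,230:380],None,fx=5,fy=5,interpolation=cv2.INTER_CUBIC))
E
```

```text
t 16.925 F [ -2.72 -13.11  -0.88] T [-2.426  0.698  0.134] pos [ -1.9  100.77  97.79] sd [0.55 0.55 0.28 0.02 0.01 0.02]
yaw 9.16
```

View pics/c10.png

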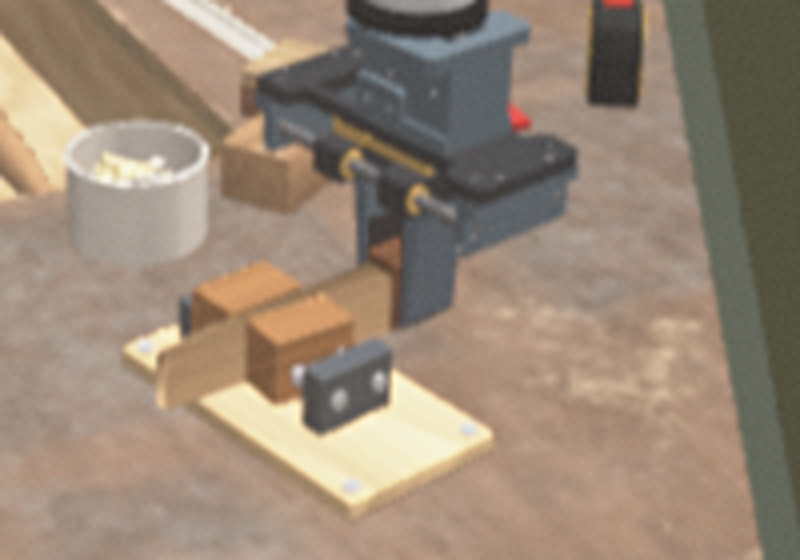

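View pics/c11.png

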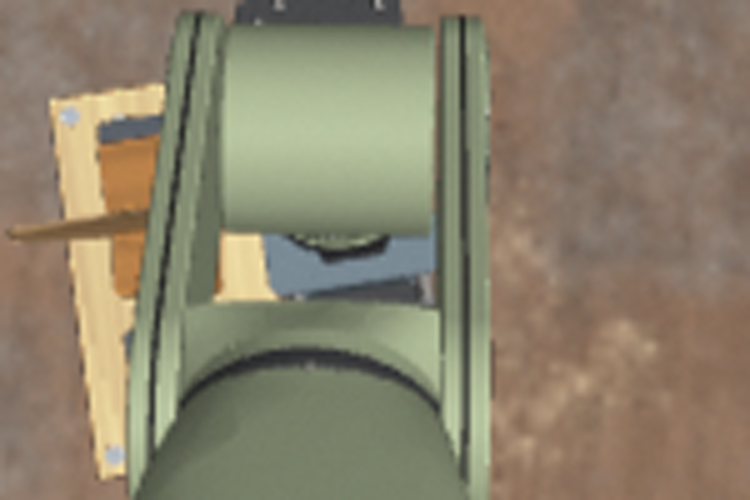

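Emit:
{"method": "move_arm", "body": {"moves": [[[0, 0, 0.1], 0, -1], [[0, 0, 0.2], 0, -1], [[0, 0, 0.2], 0, -1]]}}

```text
time_s: 17.4
ee_pos: [522.7, 2.2, 97.5]
ee_rot: [58.6, 89.8, -22.3]
force: [-0.1, -6.9, -2.4]
gripper_width: 23.8
```

```bash
python3 avg.py 3
```

```text
t 17.5 F [-1.47 -6.46 -2.39] T [-1.343  0.405  0.173] pos [ -1.95 100.55  97.53] sd [0.24 0.49 0.18 0.04 0.03 0.05]
yaw 9.11
```

Emit:
{"method": "move_arm", "body": {"moves": [[[0, 0, 0.1], 0, -1], [[0, 0, 0.15], 0, -1], [[0, 0, 0.15], 0, -1], [[0, 0, 0.15], 0, 0.2], [[0, 0, 0.15], 0, 0.2], [[0, 0, 0.15], 0, 0.2], [[0, 0, 0.15], 0, 0.2], [[0, 0, 0.15], 0, 0.2]]}}

```text
time_s: 18.55
ee_pos: [521.7, 1.4, 97.3]
ee_rot: [41.4, 90.0, -39.5]
force: [-1.1, -0.7, -0.6]
gripper_width: 54.7
```

```bash
python3 avg.py 2; python3 - <<'E'
from h import *
im,c=snap("wrist","w8")
im,c=snap("scene","s8");cv2.imwrite("pics/c12.png",cv2.resize(im[210:350,240:440],None,fx=4,fy=4,interpolation=cv2.INTER_CUBIC))
E
```

```text
t 18.6 F [-0.6  -0.49 -0.26] T [-0.024 -0.14  -0.008] pos [-3.02 99.89 97.27] sd [0.59 0.01 0.31 0.02 0.01 0.03]
yaw 9.1
```

View pics/c12.png

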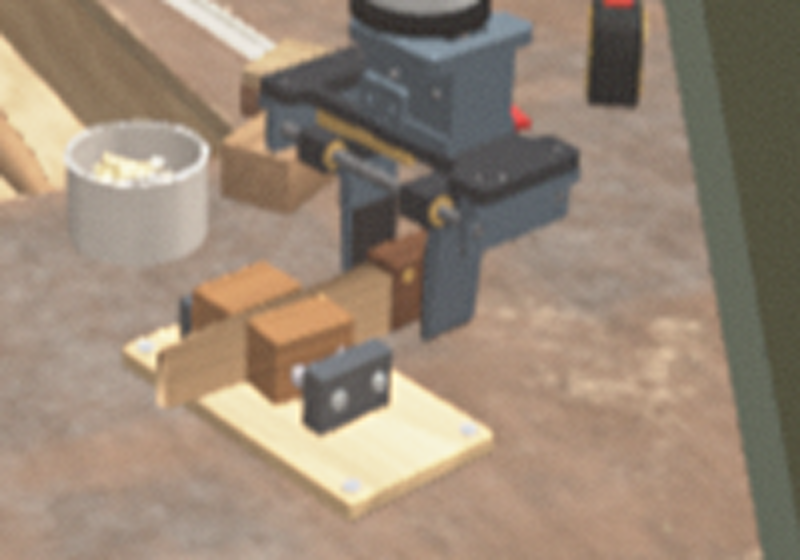

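View pics/w8.png

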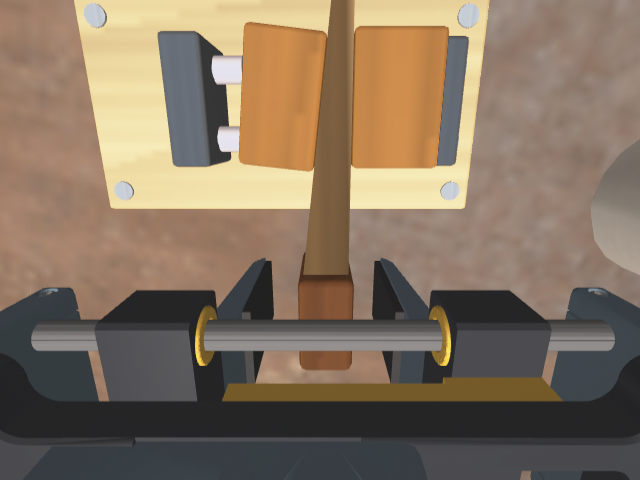

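```bash
python3 - <<'E'
from h import *
im,c=load("w8");cv2.imwrite("pics/c13.png",cv2.resize(im[10:185,230:460],None,fx=3.4,fy=3.4,interpolation=cv2.INTER_CUBIC))
E
```

```text
(no output)
```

View pics/c13.png

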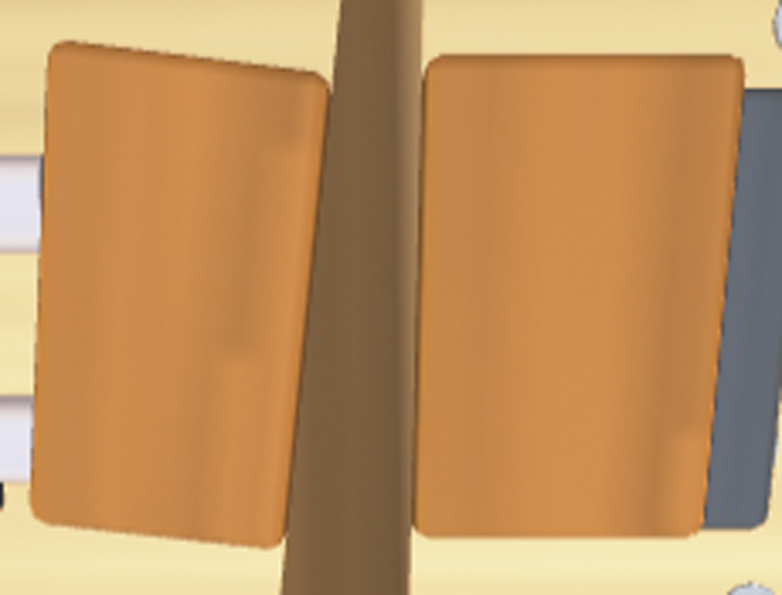

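Emit:
{"method": "move_arm", "body": {"moves": [[[-1, 0, 0], 0, 0.2], [[-3, 0, 0], 0, 0.2], [[-6, 0, 0], 0, 0.2], [[-10, 0, 0], 0, 0.2], [[-13, 0, 0], 0, 0.2], [[-15, 0, 0], 0, 0.2], [[-15, 0, 0], 0, 0.2]]}}

```text
time_s: 19.62
ee_pos: [522.4, 1.4, 249.3]
ee_rot: [79.1, 89.7, -1.8]
force: [-0.1, -0.6, -0.6]
gripper_width: 54.8
```

```bash
python3 avg.py 1; python3 - <<'E'
from h import *
im,c=snap("wrist","w9")
im,c=snap("scene","s9");cv2.imwrite("pics/c14.png",cv2.resize(im[210:350,240:440],None,fx=4,fy=4,interpolation=cv2.INTER_CUBIC))
E
```

```text
t 19.625 F [-0.16 -0.59 -0.61] T [-0.048 -0.163  0.028] pos [ -2.31  99.81 249.3 ] sd [0. 0. 0. 0. 0. 0.]
yaw 9.11
```

View pics/w9.png

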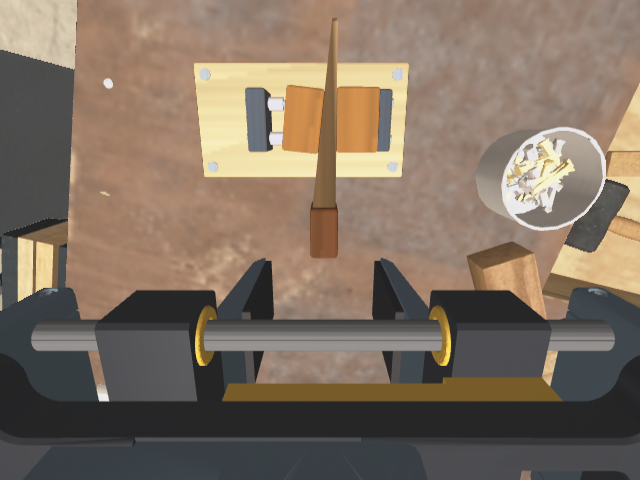

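View pics/c14.png

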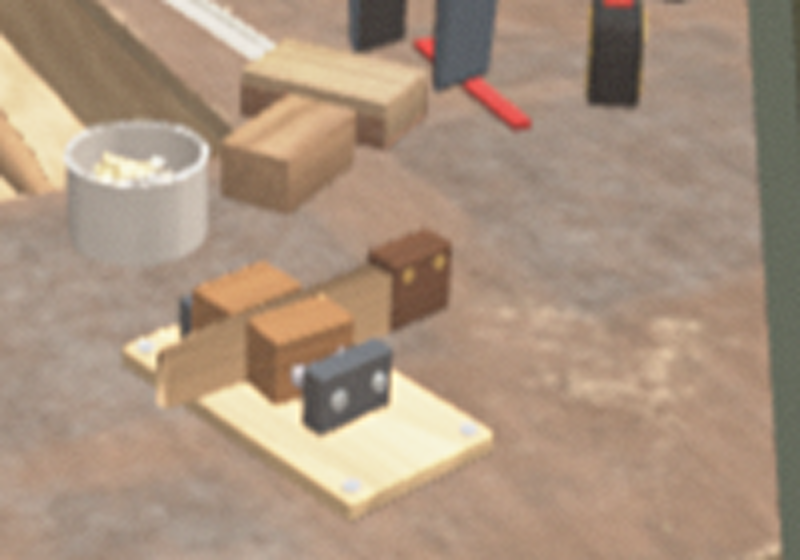

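```bash
python3 - <<'E'
from h import *
im,c=load("w8");k=3.4
P=[(230+(x+.5)/k-.5,10+(y+.5)/k-.5) for x,y in((413,538),(428,58),(284,550),(331,75))]
q=cast(c,P,54);a=np.radians(9.05);ex=np.array([np.cos(a),np.sin(a)]);ey=np.array([-ex[1],ex[0]])
print([(((p-q[0])[:2]@ex).round(2),((p-q[0])[:2]@ey).round(2)) for p in q])
env.job_done()
E
```

```text
[(np.float64(0.0), np.float64(0.0)), (np.float64(0.34), np.float64(48.41)), (np.float64(-14.75), np.float64(-1.37)), (np.float64(-9.6), np.float64(46.86))]
the job is handed in; nothing more can be done
```

The feeler is in the gap, thin tip first with its flat face along the jamb. I let go of it, lifted the gripper clear, and handed the job in at about 19.7 s; no verdict was reported.

**How it went in:** I gripped the dark handle block and entered the mouth clear of both cheeks. I then moved sideways until the blade touched the jamb, and slid on by force readings. The tip ended about 100 mm past the mouth.

**Force on the door edge:** The last push read about 13 N, not the 8 N you asked for. About 2 to 3 N of sideways pressure on the jamb added to that. Allowing for it and for the friction range, I estimate 7 to 11 N on the door edge, inside the 4 to 15 N snug range. I then eased the push back before opening the jaws, and the feeler stayed put.

**Last checks:**
- **Position:** after release the pictures show the feeler standing level and nipped, flat on the jamb.
- **Surroundings:** the gripper was clear of it. The tin, wood blocks and pencil in view look unmoved; I did not measure them or check the other things.
- **Gap width:** at the mouth it measured about 13.4 mm before and 14.8 mm with the feeler in, so the door edge moved back about 1.3 mm, or roughly 5 N.

That 5 N is lower than the push-based estimate. Picture measurements here are only good to about 0.5 to 1 mm (2 to 4 N), so the two roughly agree, but I have no closer reading of the final force.

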